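# Pair the bedside lamp with its charging dock

## Robot

A 6-joint arm with a two-finger parallel gripper is mounted at the origin on the work surface. World frame = base frame: x ahead of the robot, y to its left, z up, the work surface at z = 0. Lengths are in mm, angles in rad, forces in N, time in s.
With the tool pointing down it reaches from about 350 to 975 mm from the base axis. Payload 7.1 kg.
Tool frame: the origin (TCP) lies between the finger pads; the fingertips stand 14 mm ahead of it and the grasp point (between the pads) lies 5 mm behind it; z points along the fingers, y is the line along which they close (so a half turn about z gives the same grasp; the last joint's range is limited). The gripper opens to 88 mm and grips with 3 to 60 N. Pads are 20 mm wide; open, the fingers measure 115 mm over their backs; the gripper's body (75 mm by 178 mm) begins 61 mm behind the grasp point.
Start: joints at [-1.254, 0.423, 1.63, -0, 1.089, -0.019], TCP at [205.97, -590.069, 212.875] pointing down, gripper open.
Joint ranges: [-3, 3], [-0.9, 2.11], [0.09, 2.58], [-1.31, 4.45], [0.11, 2.69], [-2.54, 2.54]. Speed limits (rad/s): [2.39, 2.39, 3.01, 3.14, 3.14, 3.14].

## Interface

Orientations are given as a rotation vector (axis times angle).
In Python, from workcell import ctrl gives the robot as it stands. The module is installed in compiled form; this text tells all that it offers.
- The arm moves only by the tool servo_tool, never from a script. Its argument "plan" is a list of rows, each a list of 3 entries, a list of its own where there are three numbers: the closure, from 0 (fully open) to 1 (shut), then the shift along the world's x, y, z in mm, then the turn about the world's z in degrees. In form: [[hand, [x, y, z], yaw], ...]. A call has 1 to 10 rows; each row is the pose to reach, as a shift and turn from the pose commanded when the call began; what a row does not reach only later rows make up. A row lasts 1/12 s, in which the tool goes at most 41.7 mm and 7.16 degrees, less where a joint would pass 70% of its speed; a pose out of reach is approached as far as the arm can. A call with a gripper value outside its range is refused whole. The fingers move at their own pace and stop on an object; the grip force is fixed at half the most. Time passes only in rows, so rows that repeat a pose let the fingers close. It gives the time, the measured TCP pose, the force, the opening and the grip force at its end, in the units of the state.
- ctrl.get_obs(): the state, without advancing time (a new reading comes with each control period).
- ctrl.get_image(name): name is "scene" or "top" or "wrist"; returns the picture (480x640x3 uint8, blue, green, red); there is no depth.
- ctrl.camera_info(name): a dict with "fovy" (degrees; the focal length in pixels is half the picture's height over the tangent of half this angle, whatever the lens; pixels are square), "cx", "cy" (the principal point, pixels), "rvec" (rotation vector, rad) and "tvec" (3), from world to camera coordinates, as OpenCV has them; the wrist camera has in their place "T_tool_cam" (4x4, takes a point from camera to tool coordinates, whose origin is the TCP and whose axes are the flange's). Camera axes: x right, y down, z forward; pixel columns grow to the right and rows downward; lengths in mm; the calibration is good to about 2 mm. A picture is of the moment at which its call begins: read the wrist's pose just before it. camera_info takes no time and is no camera call.
- ctrl.close_job(): hands the job in; it is judged then, once.
The state is a dict: "t": time; "qpos": joint angles; "qvel": joint speeds; "joint_torque": joint torques, N m; "ee_pos": TCP position; "orientation": TCP orientation; "ft_force": force on the tool from outside, world axes, zero at the start; "moment": the same for the moment, N m; "width": finger opening in mm; "grasp_force": force on a finger pad.
Only numpy, scipy, OpenCV 4.12 (cv2) and the standard library are available. Lean on these libraries where they do the work, as an engineer would, in place of code of your own. Each camera call takes 0.05 s, during which the arm holds its last target. There are 200 camera calls.

## Task

Pair the cordless lamp with its charging dock: first push the dock's brass plunger all the way in and let it spring back, and only then pick up the lamp from its stand. Turn the lamp until the ribs of its foot mesh with the cross-shaped socket, slide it down until its collar is flush on the dock, and keep hold of it and keep pressing it down against the spring - finish while still holding it pressed fully home, not letting go. Leave the phone, glass, clock and remote control where they are.

Things in the scene. Friction and masses are not known exactly. Their poses are not given: they have to be found in the camera images.
- dock: White bedside charging dock, a fixed block 165 x 90 mm and 60 mm high. Origin: on its underside, straight below the socket's centre. The block runs from 120 mm on the -x side to 45 mm on the +x side of the origin and 45 mm to either side in y; z up. The plunger is on its top at x = -85 mm; the socket at x = 0.
- socket (a point): Centre of the mouth of the dock's socket, on the dock's top face, 60 mm above its underside; axes as the dock's. The socket is a plus-shaped well, dark in the white block, arms along the dock's x and y: 11 mm wide, 43 mm from end to end, sharp-edged; all quarter turns alike. A black sprung contact plate lies 26 mm below the mouth.
- contact (a joint): Travel of the sprung contact plate at the bottom of the socket, m: 0 up, positive as it is pressed down, 0.008 when the lamp's collar lies flush on the dock (stop at 0.010). It resists with 5 N at 0 rising to 12 N at 0.008, so the lamp's own weight does not push it down and it lifts the lamp again when the push ends.
- plunger_top (a point): Centre of the top face of the brass plunger (24 mm diameter, standing 24 mm above the dock's top when out, moving with the plunger). It is pushed straight down.
- plunger (a joint): Travel of the plunger, m: 0 fully out, 0.014 fully in against its stop. Spring: 4 N at 0 rising to 9 N fully in; it comes back by itself.
- lamp: Loose cordless lamp, 216 mm tall, 0.26 to 0.44 kg, upright in the stand at any yaw. Origin: bottom of the foot, on the axis; z up. Brass foot 34 mm long: four ribs (a plus sign) along the lamp's x and y, 8 mm thick, 40 mm tip to tip, underside rounded as lead-in. Then collar (see point), stem 16 mm, black bell shade from 106 to 166 mm (110 mm wide below, 38 mm on top), square neck (see point).
- lamp_neck (a point): Grip point on the lamp's axis, in the square brass neck, 194 mm above the lamp's origin (22 mm below its top); axes as the lamp's. The neck is 28 x 28 mm and runs from 164 to 216 mm; its flats are square to the lamp's x and y axes, so the ribs of the foot point out of the middle of the flats.
- lamp_collar (a point): Centre of the underside of the lamp's brass collar (50 mm diameter, 6 mm thick), 34 mm above the lamp's origin. Home, it lies on the dock's top face at the socket's mouth, with a rib of the foot in every arm of the socket.
- stand: Fixed round cup, dark wood with cork floor, 72 mm outside and 56 mm inside diameter, 22 mm high, floor 5 mm thick, in which the lamp's foot stands loosely. Origin: centre of the underside.
- phone: Black desk telephone, 160 x 190 x 60 mm, bystander. Origin: centre of the underside.
- glass: Drinking glass, 72 mm diameter, 95 mm high, bystander. Origin: centre of the underside.
- clock: Small round brass alarm clock, 64 mm wide, 45 mm deep, 66 mm high, bystander. Origin: centre of the underside.
- remote: Black remote control lying flat, 150 x 44 x 16 mm, bystander. Origin: centre of the underside.
Mind the look-alikes: they are no part of the job. What is meant by the lamp is not orange, and is the smaller of those in its own colour. Several things have the shape of the dock; the one meant has the colours described above.

How it is judged:
By the outcome, as a careful person would: the job done as asked, in the order asked, and still so for the second after the job is handed in, while the arm keeps its last pose, push and grip.
It also fails if it takes over 67 s, if anything falls off the work surface, if the arm or the gripper's body presses on something with over 40 N, if the wrist force passes 120 N, or if a joint passes its speed limit or range.

## Working session

There is one attempt and no reset: what is moved stays moved. The work goes in short steps, Python scripts to look and compute and a tool call to move; the robot and the scene stay as the last step left them, time stands still between calls to the robot, and variables do not carry over. Pictures are saved under pics/ and viewed, at most 10 in all, crops included, and the job is handed in when it is done.

Besides the shell and the picture viewer there is one more tool, called after ">>>" by a JSON object that holds its "api" and its "payload". servo_tool: Moves the arm, as the interface text tells. Its arguments: {"type":"object","properties":{"plan":{"type":"array"}},"required":["plan"]}

```bash
mkdir -p pics
cat > h.py <<'E'
import numpy as np, cv2
from workcell import ctrl
def cam(name):
    c=ctrl.camera_info(name); f=240/np.tan(np.radians(c['fovy'])/2)
    K=np.array([[f,0,c['cx']],[0,f,c['cy']],[0,0,1]])
    if 'rvec' in c:
        R=cv2.Rodrigues(np.array(c['rvec'],float))[0]; t=np.array(c['tvec'],float).ravel()
    else:
        o=ctrl.get_obs(); T=np.eye(4); T[:3,:3]=cv2.Rodrigues(np.array(o['orientation'],float))[0]; T[:3,3]=o['ee_pos']
        W=np.linalg.inv(T@np.array(c['T_tool_cam'])); R=W[:3,:3]; t=W[:3,3]
    return K,R,t
def ray(C,p,z):
    K,R,t=C; d=R.T@np.linalg.inv(K)@np.array([p[0],p[1],1.]); o=-R.T@t
    return o+d*(z-o[2])/d[2]
def proj(C,P):
    K,R,t=C; q=K@(R@np.array(P,float)+t); return q[:2]/q[2]
E
python3 - <<'E'
from h import *
for n in ('scene','top'):
    cv2.imwrite(f'pics/{n}0.png',ctrl.get_image(n)); print(ctrl.camera_info(n))
print(ctrl.camera_info('wrist')); print(ctrl.get_obs())
E
```

```text
{'fovy': 51.50827603883136, 'cx': 319.942276890204, 'cy': 241.716820309488, 'rvec': array([ 1.69229275,  1.56206409, -0.84407467]), 'tvec': array([ -40.70800244, -202.62855012, 1529.59299158])}
{'fovy': 51.646887020999046, 'cx': 320.0023871882001, 'cy': 241.5436466935256, 'rvec': array([ 2.18432435, -2.14968406,  0.09228849]), 'tvec': array([  -8.28534726,  561.84365103, 1180.94630862])}
{'fovy': 66.62198954990615, 'cx': 319.59142550303613, 'cy': 244.2937373137851, 'T_tool_cam': array([[-5.11746888e-04, -9.66965329e-01, -2.54907416e-01,
         6.92773398e+01],
       [ 9.99999611e-01, -3.11642984e-04, -8.25392731e-04,
        -3.16742515e-01],
       [ 7.18686046e-04, -2.54907740e-01,  9.66965112e-01,
        -1.71445863e+02],
       [ 0.00000000e+00,  0.00000000e+00,  0.00000000e+00,
         1.00000000e+00]])}
{'t': 0.1, 'qpos': array([-1.25399121e+00,  4.23738939e-01,  1.63060650e+00,  2.37767215e-05,
        1.08858152e+00, -1.89793292e-02]), 'qvel': array([-2.44719431e-04, -1.31344858e-03, -3.53712842e-03, -3.36094558e-04,
       -1.50527178e-03,  9.40815556e-05]), 'joint_torque': array([ 1.11919286e-03, -5.45613277e+01, -2.74326378e+01,  6.45930693e-02,
        1.88717432e-02, -1.98258715e-05]), 'ee_pos': array([ 205.82848491, -589.59806912,  212.19812504]), 'orientation': array([-3.09611809e+00, -5.24736407e-01,  2.78127980e-04]), 'ft_force': array([-0.59680815,  0.48914319,  0.93105235]), 'moment': array([0.00827066, 0.02718318, 0.00593271]), 'grasp_force': 0.0, 'width': 87.62576934118995}
```

View pics/scene0.png

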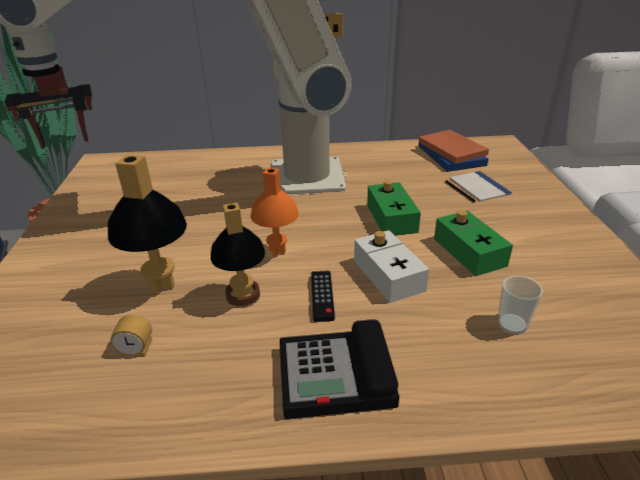

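View pics/top0.png

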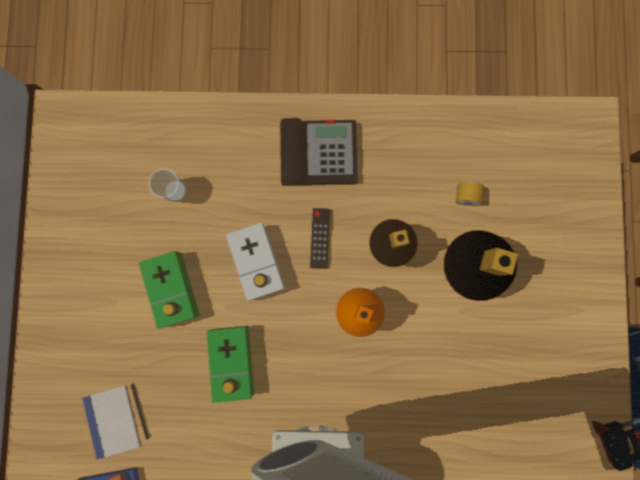

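Scene: the candidates are the black lamp at top (394,243) / scene (238,250), a larger black lamp at top (480,265), and an orange lamp at (360,312). The smaller black one, in the wooden stand, is the one meant. The docks are white at top (255,262) and green at (168,290) and (229,364); the white one is meant.

```bash
cat > m.py <<'E'
from h import *
im=ctrl.get_image('top'); C=cam('top')
hsv=cv2.cvtColor(im,cv2.COLOR_BGR2HSV)
def blobs(m,x0,y0,x1,y1,mn=15):
    z=np.zeros_like(m); z[y0:y1,x0:x1]=m[y0:y1,x0:x1]
    cs=cv2.findContours(z,cv2.RETR_EXTERNAL,cv2.CHAIN_APPROX_NONE)[0]
    return sorted([c for c in cs if cv2.contourArea(c)>mn],key=cv2.contourArea,reverse=True)
white=cv2.inRange(hsv,(0,0,110),(179,60,255))
dark=cv2.inRange(hsv,(0,0,0),(179,255,70))
gold=cv2.inRange(hsv,(12,110,90),(35,255,255))
for n,m,b,z in (('white',white,(220,215,290,305),60),('cross',dark,(235,232,265,262),60),('plunger',gold,(247,268,272,290),84),('neck',gold,(385,226,415,252),221)):
    for c in blobs(m,*b)[:2]:
        r=cv2.minAreaRect(c); M=cv2.moments(c); p=(M['m10']/M['m00'],M['m01']/M['m00'])
        print(n,cv2.contourArea(c),r,'moment',np.round(p,1),'world',ray(C,p,z).round(1),ray(C,r[0],z).round(1))
        print('  corners',[ray(C,q,z)[:2].round(1).tolist() for q in cv2.boxPoints(r)])
s=ctrl.get_image('scene')
a=cv2.resize(im[200:320,220:430],None,fx=3.5,fy=3.5,interpolation=cv2.INTER_CUBIC)
cv2.imwrite('pics/c1.png',a[:, :800])
cv2.imwrite('pics/c2.png',cv2.resize(s[170:320,190:440],None,fx=3.2,fy=3.2,interpolation=cv2.INTER_CUBIC))
E
python3 m.py
```

```text
white 2659.0 ((254.66729736328125, 261.2686462402344), (70.18083953857422, 39.60335922241211), 72.12130737304688) moment [254.6 261.3] world [509.3 154.1  60. ] [509.5 153.9  60. ]
  corners [[573.4, 226.3], [603.8, 137.4], [446.4, 82.4], [416.6, 170.2]]
cross 18.0 ((249.55770874023438, 243.7884521484375), (6.471832275390625, 12.551432609558105), 78.69007110595703) moment [249.3 245.2] world [547.3 167.7  60. ] [550.8 167.2  60. ]
  corners [[555.2, 183.5], [561.5, 154.4], [546.4, 151.0], [540.1, 180.0]]
plunger 80.5 ((259.0, 280.0), (10.0, 10.0), 90.0) moment [259.2 279.9] world [465.4 138.7  84. ] [465.2 139.2  84. ]
  corners [[476.5, 151.1], [476.9, 128.0], [453.9, 127.4], [453.5, 150.4]]
neck 234.0 ((398.5882873535156, 237.85296630859375), (15.037208557128906, 17.705097198486328), 75.96376037597656) moment [398.7 238. ] world [ 552.9 -162.   221. ] [ 553.3 -161.8  221. ]
  corners [[563.5, -140.5], [572.9, -175.6], [543.1, -183.0], [533.7, -148.1]]
```

View pics/c1.png

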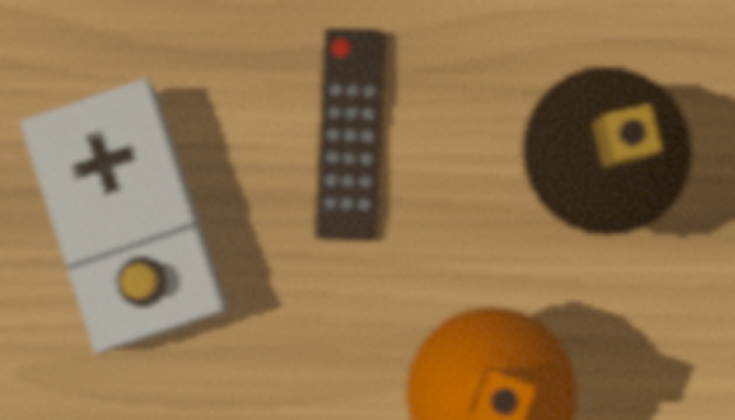

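View pics/c2.png

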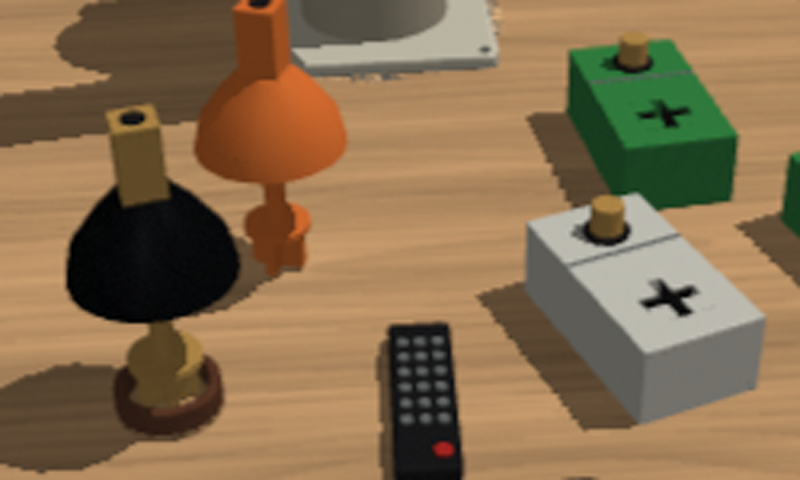

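The crops confirm it. The small black lamp stands in the wooden cup with its neck at top (398,238). The white dock has its cross at about (250,246) and its plunger at (259,280).

>>> {"api": "servo_tool", "payload": {"plan": [[1, [0, 0, 40], 0], [1, [0, 0, 80], 0], [1, [0, 0, 120], 0], [1, [200, 290, 120], 0], [1, [200, 290, 120], 0], [1, [200, 290, 120], 0], [1, [200, 290, 120], 0], [1, [200, 290, 120], 0], [1, [200, 290, 120], 0], [1, [200, 290, 120], 0]]}}

```text
t: 1.03
ee_pos: [372.1, -348.1, 332.9]
orientation: [3.097, 0.524, 0.0]
ft_force: [0.2, -0.2, 0.5]
width: 24.8
grasp_force: 0.0
```

>>> {"api": "servo_tool", "payload": {"plan": [[1, [60, 460, 0], 0], [1, [60, 460, 0], 0], [1, [60, 460, 0], 0], [1, [60, 460, 0], 0], [1, [60, 460, 0], 0], [1, [60, 460, 0], 0], [1, [60, 460, 0], 0], [1, [60, 460, 0], 0], [1, [60, 460, 0], 0], [1, [60, 460, 0], 0]]}}

```text
t: 1.87
ee_pos: [425.1, 65.3, 333.1]
orientation: [3.097, 0.525, 0.001]
ft_force: [0.7, -0.5, -0.7]
width: 0.6
grasp_force: 0.0
```

>>> {"api": "servo_tool", "payload": {"plan": [[1, [10, 70, -40], 0], [1, [10, 70, -80], 0], [1, [10, 70, -110], 0], [1, [10, 70, -110], 0], [1, [10, 70, -110], 0]]}}

```text
t: 2.28
ee_pos: [432.8, 133.5, 219.4]
orientation: [3.096, 0.528, -0.011]
ft_force: [-0.5, 0.0, 1.0]
width: 0.6
grasp_force: 0.0
```

Run:
```python
from h import *
o=ctrl.get_obs(); print(o['t'],o['ee_pos'],o['orientation'],o['ft_force'],o['qpos'])
C=cam('wrist'); im=ctrl.get_image('wrist'); cv2.imwrite('pics/w1.png',im)
print(proj(C,(465.4,138.7,84)),proj(C,(546,167,60)))
```

```text
2.2833 [432.76577457 133.53417246 219.35848075] [ 3.09624937  0.52784002 -0.01145679] [-0.54155504  0.01307331  0.95317095] [2.72936085e-01 1.62020764e-01 1.98538993e+00 1.29624673e-04
 1.00150540e+00 1.50595424e+00]
[327.44939829 192.25527162] [327.41817143  86.60720345]
```

View pics/w1.png

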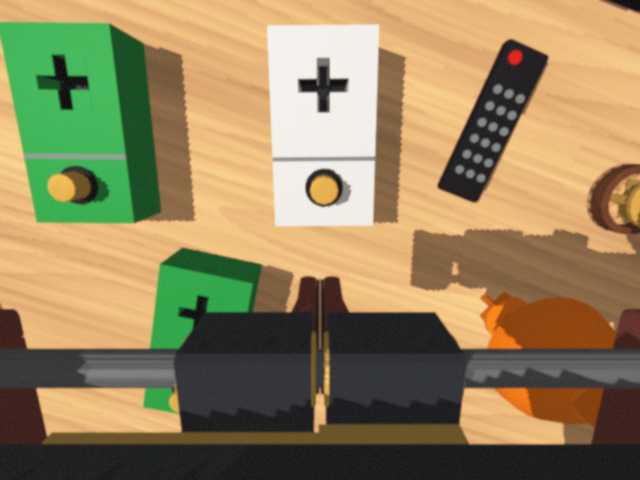

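The wrist view shows the white dock: cross at about (323,85), plunger top at about (323,188). I'll measure these precisely.

```bash
cat > dockm.py <<'E'
from h import *
C=cam('wrist'); im=ctrl.get_image('wrist'); hsv=cv2.cvtColor(im,cv2.COLOR_BGR2HSV)
def big(m,x0,y0,x1,y1):
    z=np.zeros_like(m); z[y0:y1,x0:x1]=m[y0:y1,x0:x1]
    return max(cv2.findContours(z,cv2.RETR_EXTERNAL,cv2.CHAIN_APPROX_NONE)[0],key=cv2.contourArea)
white=cv2.inRange(hsv,(0,0,165),(179,45,255))
w=big(white,255,10,395,235); q=cv2.approxPolyDP(w,8,True)[:,0]
W=np.array([ray(C,p,60)[:2] for p in q]); print('white quad',q.tolist(),W.round(1).tolist())
n=big(255-white,292,45,358,125)   # mouth outline: everything not white
P=np.array([ray(C,p,60)[:2] for p in n[:,0]],np.float32)
r=cv2.minAreaRect(P); M=cv2.moments(P.reshape(-1,1,2)); print('cross',r,[M['m10']/M['m00'],M['m01']/M['m00']])
g=big(cv2.inRange(hsv,(10,110,120),(35,255,255)),300,160,350,212); (u,v),rad=cv2.minEnclosingCircle(g)
print('plunger',u,v,rad,ray(C,(u,v),84))
print(ctrl.get_obs()['ee_pos'])
E
python3 dockm.py
```

```text
white quad [[375, 28], [267, 30], [273, 160], [373, 158]] [[602.8, 145.2], [572.4, 227.7], [475.4, 192.2], [506.3, 109.0]]
cross ((546.1838989257812, 170.6212158203125), (35.481658935546875, 35.29157638549805), 64.46552276611328) [545.8416818208841, 170.9100785153717]
plunger 322.0631103515625 191.4029083251953 14.725125312805176 [466.18880355 142.93388332  84.        ]
[435.43763525 133.19596408 222.98736296]
```

>>> {"api": "servo_tool", "payload": {"plan": [[1, [0, 0, 0], 0], [1, [0, 0, 0], 0], [1, [0, 0, 0], 0]]}}

```text
t: 2.63
ee_pos: [436.4, 132.9, 224.3]
orientation: [-3.097, -0.524, -0.005]
ft_force: [-0.2, 0.1, -0.6]
width: 0.2
grasp_force: 0.0
```

```bash
python3 dockm.py
python3 - <<'E'
from h import *
C=cam('top')
for p,z in (((249.7,246.6),60),((259.2,279.9),84),((398.7,238),216)): print(ray(C,p,z))
s=ctrl.get_image('scene'); S=cam('scene'); h=cv2.cvtColor(s,cv2.COLOR_BGR2HSV)
d=cv2.inRange(h,(0,0,0),(179,255,60)); z=np.zeros_like(d); z[250:275,385:415]=d[250:275,385:415]
m=cv2.moments(z,True); p=(m['m10']/m['m00'],m['m01']/m['m00']); print('scene cross',p,ray(S,p,60))
E
```

```text
white quad [[372, 34], [266, 36], [274, 229], [369, 227], [370, 165], [272, 164], [371, 161]] [[602.4, 145.3], [572.2, 227.7], [418.5, 172.7], [449.6, 89.0], [503.0, 108.7], [474.9, 192.2], [506.6, 109.1]]
cross ((545.5247802734375, 171.39576721191406), (35.34638214111328, 35.339813232421875), 65.25962829589844) [545.461290160094, 171.11627605308792]
plunger 320.5 194.5 14.57748031616211 [466.11318085 143.01821304  84.        ]
[436.20161747 132.93727056 224.08790169]
[544.10901465 166.69618131  60.        ]
[465.41170095 138.74995646  84.        ]
[ 553.5275927  -162.75963431  216.        ]
scene cross (399.2295081967213, 263.0327868852459) [547.3565342  170.76114209  60.        ]
```

>>> {"api": "servo_tool", "payload": {"plan": [[1, [30, 10, -35], 0], [1, [30, 10, -70], 0], [1, [30, 10, -100], 0], [1, [30, 10, -118], 0], [1, [30, 10, -118], 0], [1, [30, 10, -118], 0]]}}

```text
t: 3.23
ee_pos: [465.2, 143.0, 104.7]
orientation: [3.097, 0.525, -0.002]
ft_force: [-0.2, 0.1, 0.2]
width: -0.1
grasp_force: 0.0
```

>>> {"api": "servo_tool", "payload": {"plan": [[1, [0, 0, -6], 0], [1, [0, 0, -12], 0], [1, [0, 0, -17], 0], [1, [0, 0, -20], 0], [1, [0, 0, -22], 0], [1, [0, 0, -22], 0], [1, [0, 0, -22], 0]]}}

```text
t: 3.82
ee_pos: [465.5, 143.2, 82.9]
orientation: [-3.097, -0.525, -0.0]
ft_force: [-0.3, -0.3, -0.2]
width: 0.2
grasp_force: 0.0
```

Run:
```python
from h import *
o=ctrl.get_obs(); print(o['t'],o['ee_pos'],o['ft_force'])
w=ctrl.get_image('wrist'); s=ctrl.get_image('scene')
a=cv2.resize(w,(400,300)); b=cv2.resize(s[150:300,320:520],(400,300),interpolation=cv2.INTER_CUBIC)
cv2.imwrite('pics/p.png',np.hstack([a,b]))
```

```text
3.8167 [465.49257628 143.2360507   82.92911629] [-0.26410742 -0.29199902 -0.22602836]
```

View pics/p.png

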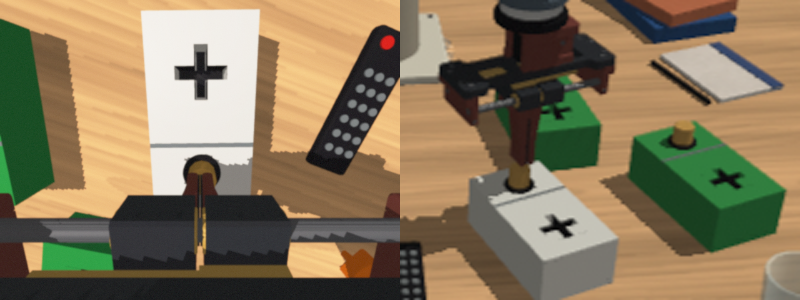

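The left view shows the fingertips over the plunger (202,165), but the force is still zero. I'll descend in small steps, watching the force.

>>> {"api": "servo_tool", "payload": {"plan": [[1, [0, 0, -2], 0], [1, [0, 0, -4], 0], [1, [0, 0, -4], 0]]}}

```text
t: 4.17
ee_pos: [465.3, 143.1, 78.6]
orientation: [3.097, 0.525, -0.001]
ft_force: [-0.6, 0.1, 0.5]
width: 0.6
grasp_force: 0.0
```

Run:
```python
from h import *
o=ctrl.get_obs(); print(o['ft_force'],o['joint_torque'],o['moment'])
S=cam('scene'); T=cam('wrist')
for z in (60,64,68,72,76,84): print(z,proj(S,(465.5,143.2,z)),proj(T,(465.5,143.2,z)))
s=ctrl.get_image('scene'); w=ctrl.get_image('wrist')
a=cv2.resize(s[200:275,340:420],(560,525),interpolation=cv2.INTER_CUBIC)
cv2.imwrite('pics/p2.png',a)
```

```text
[-0.63395106  0.10344246  0.52612473] [ 1.01863785e-03 -4.54256487e+01 -1.74717075e+01  1.26147424e-02
 -1.48686175e-01  1.53840010e-04] [-0.02579968  0.03421246 -0.02456189]
60 [379.7146659  242.04690162] [320.53173697 277.49230715]
64 [379.80661718 240.57391645] [320.54455943 280.03153369]
68 [379.8989396 239.094986 ] [320.55789419 282.67221314]
72 [379.99163541 237.6100742 ] [320.5717726  285.42054967]
76 [380.08470687 236.11914469] [320.58622858 288.28326381]
84 [380.27198594 233.11908563] [320.61702377 294.38162552]
```

View pics/p2.png

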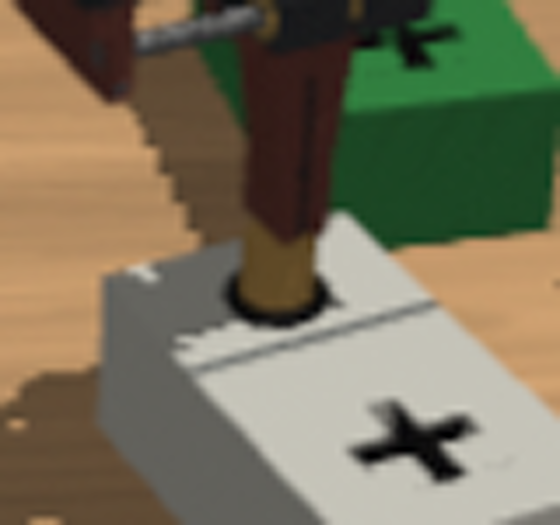

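Run:
```python
from h import *
T=np.linalg.inv(np.array(ctrl.camera_info('wrist')['T_tool_cam'])); K=cam('wrist')[0]
for x in (-10,0,10):
  for z in (-20,-5,0,14):
    q=K@(T@np.array([x,0,z,1.]))[:3]; print(x,z,(q[:2]/q[2]).round(0))
```

```text
-10 -20 [321. 328.]
-10 -5 [321. 313.]
-10 0 [321. 309.]
-10 14 [320. 298.]
0 -20 [321. 307.]
0 -5 [321. 295.]
0 0 [321. 291.]
0 14 [320. 281.]
10 -20 [321. 287.]
10 -5 [321. 275.]
10 0 [321. 272.]
10 14 [320. 263.]
```

>>> {"api": "servo_tool", "payload": {"plan": [[1, [0, 0, -2], 0], [1, [0, 0, -4], 0], [1, [0, 0, -4], 0]]}}

```text
t: 4.52
ee_pos: [465.5, 143.2, 74.7]
orientation: [-3.097, -0.525, -0.0]
ft_force: [-0.6, 0.4, -0.3]
width: 0.3
grasp_force: 0.0
```

>>> {"api": "servo_tool", "payload": {"plan": [[1, [0, 0, -2], 0], [1, [0, 0, -4], 0], [1, [0, 0, -4], 0]]}}

```text
t: 4.77
ee_pos: [465.6, 143.2, 70.8]
orientation: [-3.097, -0.525, -0.0]
ft_force: [-1.0, -0.2, 5.6]
width: 0.7
grasp_force: 2.5
```

>>> {"api": "servo_tool", "payload": {"plan": [[1, [0, 0, -2], 0], [1, [0, 0, -4], 0], [1, [0, 0, -4], 0]]}}

```text
t: 5.02
ee_pos: [465.6, 143.3, 66.9]
orientation: [-3.097, -0.525, -0.0]
ft_force: [-1.5, -0.4, 6.2]
width: 0.4
grasp_force: 3.2
```

Run:
```python
from h import *
print(ctrl.get_obs()['ee_pos'])
s=ctrl.get_image('scene')
a=cv2.resize(s[200:275,340:420],(480,450),interpolation=cv2.INTER_CUBIC)
cv2.imwrite('pics/p3.png',a)
```

```text
[465.58954525 143.25290615  66.91876381]
```

View pics/p3.png

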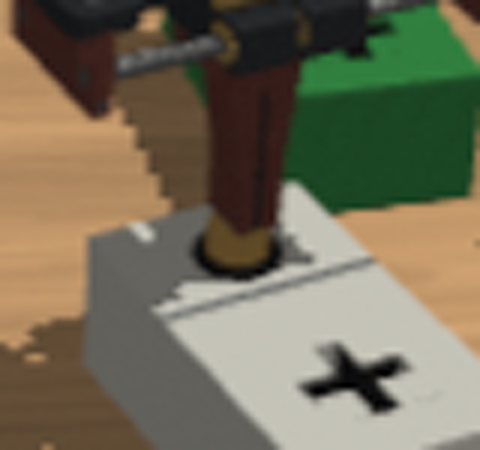

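The force now shows contact (starting at TCP z≈73), so the fingertips sit about 11 mm behind the TCP, not 14 mm ahead. The plunger is partly in at crop (237,240). I'll push on to its stop.

>>> {"api": "servo_tool", "payload": {"plan": [[1, [0, 0, -2], 0], [1, [0, 0, -4], 0], [1, [0, 0, -6], 0], [1, [0, 0, -7], 0], [1, [0, 0, -7], 0]]}}

```text
t: 5.48
ee_pos: [465.6, 143.3, 60.5]
orientation: [-3.097, -0.525, -0.0]
ft_force: [-3.0, -1.8, 11.4]
width: 0.8
grasp_force: 5.5
```

>>> {"api": "servo_tool", "payload": {"plan": [[1, [0, 0, -1], 0], [1, [0, 0, -2], 0], [1, [0, 0, -2], 0], [1, [0, 0, -2], 0]]}}

```text
t: 5.82
ee_pos: [465.8, 143.3, 60.2]
orientation: [-3.097, -0.525, -0.001]
ft_force: [-7.6, -2.7, 34.5]
width: 0.2
grasp_force: 17.5
```

The force jumped to 34 N at the stop, so the plunger is fully in. I'll rise to let it spring back, then go and look at the lamp.

>>> {"api": "servo_tool", "payload": {"plan": [[1, [0, 0, 8], 0], [1, [0, 0, 18], 0], [1, [0, 0, 30], 0], [0.3, [0, 0, 70], 0], [0, [0, 0, 110], 0], [0, [0, 0, 150], 0], [0, [0, 0, 190], 0], [0, [0, 0, 230], 0], [0, [0, 0, 270], 0], [0, [0, 0, 270], 0]]}}

```text
t: 6.65
ee_pos: [469.0, 144.2, 335.7]
orientation: [-3.096, -0.525, -0.02]
ft_force: [1.5, 0.2, 0.7]
width: 43.3
grasp_force: 0.0
```

>>> {"api": "servo_tool", "payload": {"plan": [[0, [-10, -340, 0], 0], [0, [-10, -340, 0], 0], [0, [-10, -340, 0], 0], [0, [-10, -340, 0], 0], [0, [-10, -340, 0], 0], [0, [-10, -340, 0], 0], [0, [-10, -340, 0], 0], [0, [-10, -340, 0], 0], [0, [-10, -340, 0], 0], [0, [-10, -340, 0], 0]]}}

```text
t: 7.48
ee_pos: [454.9, -199.0, 327.1]
orientation: [-3.098, -0.518, 0.001]
ft_force: [-0.5, -0.5, -0.6]
width: 87.7
grasp_force: 0.0
```

>>> {"api": "servo_tool", "payload": {"plan": [[0, [0, 0, 0], 0], [0, [0, 0, 0], 0], [0, [0, 0, 0], 0]]}}

```text
t: 7.73
ee_pos: [455.5, -195.3, 327.8]
orientation: [-3.097, -0.528, 0.0]
ft_force: [-0.7, -0.1, -0.0]
width: 87.6
grasp_force: 0.0
```

Run:
```python
from h import *
o=ctrl.get_obs(); print(o['t'],o['ee_pos'],o['orientation'],o['ft_force'])
C=cam('wrist'); w=ctrl.get_image('wrist'); s=ctrl.get_image('scene')
print(proj(C,(553.5,-160,216)))
cv2.imwrite('pics/w2raw.png',w)
a=cv2.resize(w,(520,390)); b=cv2.resize(s[195:270,350:404],(280,390),interpolation=cv2.INTER_CUBIC)
cv2.imwrite('pics/w2.png',np.hstack([a,b]))
```

```text
7.7333 [ 455.51885439 -195.32882741  327.75227698] [-3.09650193e+00 -5.27997498e-01  2.16573168e-04] [-0.74241339 -0.0829155  -0.0294079 ]
[319.16034704  98.29303943]
```

View pics/w2.png

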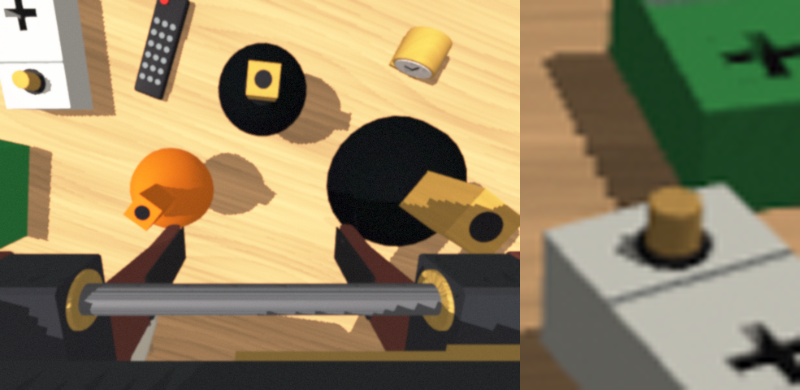

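Plunger is out again (right inset). The lamp neck's top face is at wrist pixel (324,96) full-scale, nearly square to the tool.

```bash
cat > neck.py <<'E'
from h import *
C=cam('wrist'); im=ctrl.get_image('wrist'); hsv=cv2.cvtColor(im,cv2.COLOR_BGR2HSV)
x0,y0,x1,y1=285,60,365,135
sub=hsv[y0:y1,x0:x1]
print('V along column 324:',hsv[70:130:3,313,2].tolist())
for vlo in (120,170,200):
    m=cv2.inRange(sub,(10,90,vlo),(40,255,255))
    c=max(cv2.findContours(m,cv2.RETR_EXTERNAL,cv2.CHAIN_APPROX_NONE)[0],key=cv2.contourArea)
    P=np.array([ray(C,p+[x0,y0],221)[:2] for p in c[:,0]],np.float32)
    print(vlo,cv2.minAreaRect(P))
d=cv2.inRange(sub[22:50,25:55],(0,0,0),(179,255,90))
M=cv2.moments(d,True); p=(M['m10']/M['m00']+x0+25,M['m01']/M['m00']+y0+22); print('hole',p,M['m00'],ray(C,p,221))
E
python3 neck.py
```

```text
V along column 324: [23, 50, 241, 250, 251, 251, 251, 236, 174, 134, 163, 226, 251, 251, 250, 250, 172, 111, 39, 34]
120 ((553.6852416992188, -163.15939331054688), (30.92554473876953, 29.28034782409668), 13.686256408691406)
170 ((554.380859375, -163.01742553710938), (28.869478225708008, 28.49785041809082), 13.496563911437988)
200 ((554.45068359375, -162.94842529296875), (28.032365798950195, 27.913162231445312), 13.631617546081543)
hole (323.3676012461059, 97.14953271028037) 321.0 [ 554.80036076 -162.94795678  221.        ]
```

>>> {"api": "servo_tool", "payload": {"plan": [[0, [99, 32, 0], -5.7], [0, [99, 32, 0], -5.7], [0, [99, 32, 0], -5.7], [0, [99, 32, -30], -5.7], [0, [99, 32, -60], -5.7], [0, [99, 32, -60], -5.7], [0, [99, 32, -60], -5.7]]}}

```text
t: 8.47
ee_pos: [553.6, -163.8, 266.9]
orientation: [-3.118, -0.372, 0.005]
ft_force: [0.1, 0.9, 0.4]
width: 88.1
grasp_force: 0.0
```

>>> {"api": "servo_tool", "payload": {"plan": [[0, [0, 0, 0], 0], [0, [0, 0, 0], 0]]}}

```text
t: 8.63
ee_pos: [555.5, -165.1, 270.0]
orientation: [3.118, 0.37, 0.005]
ft_force: [0.5, 1.1, 0.8]
width: 87.9
grasp_force: 0.0
```

Run:
```python
from h import *
o=ctrl.get_obs(); print(o['t'],o['ee_pos'],o['orientation'],np.degrees(2*np.arctan2(o['orientation'][1],o['orientation'][0])))
```

```text
8.6333 [ 555.46923571 -165.07773041  270.04741793] [3.11834612 0.3702244  0.00464329] 13.54144995468203
```

>>> {"api": "servo_tool", "payload": {"plan": [[0, [-1, 2, -25], 0], [0, [-1, 2, -50], 0], [0, [-1, 2, -70], 0], [0, [-1, 2, -85], 0], [0, [-1, 2, -95], 0], [0, [-1, 2, -98], 0], [0, [-1, 2, -98], 0], [0, [-1, 2, -98], 0]]}}

```text
t: 9.3
ee_pos: [554.3, -163.1, 171.2]
orientation: [3.119, 0.37, 0.003]
ft_force: [0.4, -0.6, -0.0]
width: 88.0
grasp_force: 0.0
```

Run:
```python
from h import *
o=ctrl.get_obs(); print(o['t'],o['ee_pos'],o['ft_force'])
w=ctrl.get_image('wrist'); s=ctrl.get_image('scene')
a=cv2.resize(w,(400,300)); b=cv2.resize(s[170:290,170:330],(400,300),interpolation=cv2.INTER_CUBIC)
cv2.imwrite('pics/g.png',np.hstack([a,b]))
```

```text
9.3 [ 554.30920924 -163.12134586  171.16458628] [ 0.37290812 -0.56622921 -0.00615229]
```

View pics/g.png

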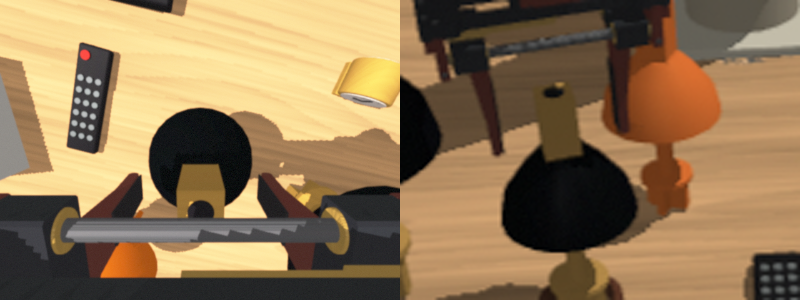

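This shows the open fingers straddling the neck, tips level with its lower half and clear of the shade. That was my last allowed picture, so I go on by numbers.

>>> {"api": "servo_tool", "payload": {"plan": [[0.6, [0, 0, 0], 0], [1, [0, 0, 0], 0], [1, [0, 0, 0], 0], [1, [0, 0, 0], 0], [1, [0, 0, 0], 0], [1, [0, 0, 0], 0], [1, [0, 0, 0], 0], [1, [0, 0, 0], 0], [1, [0, 0, 0], 0]]}}

```text
t: 10.15
ee_pos: [553.4, -162.8, 169.8]
orientation: [-3.12, -0.37, 0.0]
ft_force: [0.4, -0.8, 0.3]
width: 31.4
grasp_force: 0.0
```

>>> {"api": "servo_tool", "payload": {"plan": [[1, [0, 0, 0], 0], [1, [0, 0, 0], 0], [1, [0, 0, 0], 0], [1, [0, 0, 0], 0]]}}

```text
t: 10.48
ee_pos: [553.5, -162.8, 169.8]
orientation: [3.12, 0.37, 0.0]
ft_force: [0.6, -0.5, -0.3]
width: 28.1
grasp_force: 30.0
```

>>> {"api": "servo_tool", "payload": {"plan": [[1, [0, 0, 5], 0], [1, [0, 0, 15], 0], [1, [0, 0, 28], 0], [1, [0, 0, 42], 0], [1, [0, 0, 57], 0], [1, [0, 0, 72], 0], [1, [0, 0, 87], 0], [1, [0, 0, 100], 0], [1, [0, 0, 105], 0], [1, [0, 0, 105], 0]]}}

```text
t: 11.32
ee_pos: [554.1, -163.0, 276.6]
orientation: [3.119, 0.37, 0.004]
ft_force: [0.5, 0.1, -3.1]
width: 28.0
grasp_force: 30.0
```

>>> {"api": "servo_tool", "payload": {"plan": [[1, [0, 10, 0], 0], [1, [0, 30, 0], 0.5], [1, [-1, 55, 0], 1], [1, [-2, 85, 0], 1.5], [1, [-3, 115, 0], 2], [1, [-4, 145, 0], 2.5], [1, [-5, 175, 0], 3], [1, [-6, 205, 0], 4], [1, [-7, 235, 0], 5], [1, [-8, 265, 0], 5.5]]}}

```text
t: 12.15
ee_pos: [544.0, 104.2, 273.6]
orientation: [-3.098, -0.521, 0.004]
ft_force: [1.6, 0.6, -3.1]
width: 27.8
grasp_force: 30.0
```

>>> {"api": "servo_tool", "payload": {"plan": [[1, [0, 28, 0], 0.4], [1, [-1, 50, 0], 0.4], [1, [-1, 64, 0], 0.4], [1, [-1, 69, 0], 0.4], [1, [-1, 69, 0], 0.4], [1, [-1, 69, 0], 0.4], [1, [-1, 69, 0], 0.4]]}}

```text
t: 12.73
ee_pos: [544.4, 170.1, 274.6]
orientation: [3.096, 0.529, -0.001]
ft_force: [0.1, -0.6, -3.5]
width: 27.8
grasp_force: 30.0
```

Run:
```python
from h import *
o=ctrl.get_obs(); r=o['orientation']; print(o['t'],o['ee_pos'],r,np.degrees(2*np.arctan2(r[1],r[0])),o['ft_force'])
# lamp foot/collar in scene view: gold blob columns between shade and dock
s=ctrl.get_image('scene'); S=cam('scene'); t=ctrl.get_image('top'); T=cam('top')
e=o['ee_pos']; zb=5+e[2]-169.8; print('foot z',zb)
h=cv2.cvtColor(s,cv2.COLOR_BGR2HSV); g=cv2.inRange(h,(8,80,50),(38,255,255))
for z in (zb+2,zb+17,zb+30,zb+37,zb+45,zb+80,zb+190):
    p=proj(S,(545.6,171.1,z)); v=int(round(p[1])); x=int(round(p[0]))
    row=np.where(g[v,x-30:x+30]>0)[0]; print(round(z),p.round(1),(row.min()+x-30,row.max()+x-30,len(row)) if len(row) else None, h[v,x].tolist())
```

```text
12.7333 [544.36973067 170.08354198 274.64018791] [ 3.09627868e+00  5.28795268e-01 -9.27331262e-04] 19.383410421185005 [ 0.08219969 -0.59146287 -3.49358905]
foot z 109.84018790758802
112 [401.1 242.3] (np.int64(375), np.int64(430), 49) [18, 151, 88]
127 [401.6 236.3] (np.int64(375), np.int64(431), 49) [18, 154, 88]
140 [402.1 230.9] (np.int64(372), np.int64(431), 49) [19, 152, 92]
147 [402.4 228. ] (np.int64(372), np.int64(431), 46) [18, 152, 94]
155 [402.7 224.7] (np.int64(373), np.int64(432), 43) [18, 153, 95]
190 [404.1 209.6] (np.int64(422), np.int64(433), 12) [105, 102, 10]
300 [408.8 158.3] (np.int64(379), np.int64(431), 44) [18, 151, 91]
```

Run:
```python
from h import *
s=ctrl.get_image('scene'); S=cam('scene'); b=cv2.imread('pics/scene0.png')
h=cv2.cvtColor(s,cv2.COLOR_BGR2HSV); d=cv2.absdiff(s,b).max(2)
e=ctrl.get_obs()['ee_pos']; print(e); zb=5+e[2]-169.8
for z in (zb+8,zb+12,zb+17,zb+22,zb+37,zb+50,zb+60,zb+205):
    p=proj(S,(545.6,171.1,z)); v=int(round(p[1])); x=int(round(p[0]))
    print(round(z-zb),p.round(1),'S',h[v,x-16:x+17,1].tolist(),'V',h[v,x-16:x+17,2].tolist())
q=proj(S,(545.6,181.1,60)); print(q-proj(S,(545.6,171.1,60)),proj(S,(555.6,171.1,60))-proj(S,(545.6,171.1,60)))
```

```text
[544.5700307  170.16691454 274.89782432]
8 [401.3 239.8] S [102, 17, 16, 17, 15, 15, 32, 82, 149, 150, 151, 150, 152, 150, 150, 151, 153, 149, 152, 149, 149, 149, 153, 153, 139, 121, 118, 116, 116, 117, 117, 117, 117] V [65, 108, 175, 199, 198, 198, 170, 118, 89, 92, 93, 95, 94, 95, 95, 93, 90, 89, 87, 87, 91, 94, 102, 110, 132, 177, 199, 202, 202, 203, 203, 203, 203]
12 [401.5 238.2] S [38, 15, 15, 17, 15, 17, 26, 56, 152, 151, 151, 151, 150, 151, 154, 152, 151, 152, 149, 151, 150, 152, 152, 151, 151, 128, 119, 117, 117, 117, 116, 115, 115] V [179, 198, 198, 198, 198, 198, 184, 133, 87, 91, 93, 93, 92, 93, 93, 92, 88, 87, 87, 88, 92, 94, 94, 101, 108, 147, 187, 199, 199, 199, 198, 199, 199]
17 [401.6 236.1] S [17, 17, 17, 17, 17, 25, 54, 148, 151, 152, 151, 149, 148, 152, 147, 151, 152, 154, 155, 149, 151, 151, 152, 152, 136, 120, 116, 117, 116, 116, 117, 116, 116] V [199, 199, 198, 198, 198, 184, 132, 88, 91, 94, 93, 94, 93, 92, 92, 91, 89, 88, 89, 91, 93, 93, 97, 104, 133, 178, 198, 198, 198, 198, 198, 198, 198]
22 [401.8 234.1] S [17, 17, 15, 15, 17, 17, 32, 151, 150, 152, 154, 1
[... 899 characters left out ...]
, 71, 104]
60 [403.3 218.2] S [152, 154, 157, 157, 158, 158, 157, 157, 154, 157, 157, 127, 126, 152, 152, 152, 149, 152, 148, 151, 124, 158, 153, 152, 154, 153, 157, 157, 157, 155, 152, 154, 114] V [69, 68, 70, 70, 71, 71, 70, 70, 68, 70, 70, 70, 71, 89, 92, 94, 94, 94, 93, 93, 72, 71, 70, 69, 71, 70, 70, 70, 70, 69, 69, 68, 78]
205 [409.5 150.6] S [116, 116, 123, 138, 141, 135, 143, 132, 134, 132, 142, 130, 139, 147, 152, 152, 150, 150, 153, 150, 153, 152, 150, 153, 152, 150, 152, 145, 135, 134, 85, 9, 125] V [196, 160, 91, 50, 49, 49, 50, 52, 55, 54, 52, 53, 64, 80, 89, 89, 90, 90, 90, 90, 90, 89, 90, 90, 89, 90, 89, 72, 53, 59, 66, 54, 53]
[ 4.6670285  -0.26158411] [0.96576207 2.82756774]
```

The scene camera places the lamp's collar and foot within about 0.3 mm of the socket axis sideways. Now descending.

>>> {"api": "servo_tool", "payload": {"plan": [[1, [0, 0.5, -10], 0.1], [1, [0, 0.5, -22], 0.1], [1, [0, 0.5, -32], 0.1], [1, [0, 0.5, -40], 0.1], [1, [0, 0.5, -44], 0.1], [1, [0, 0.5, -44], 0.1], [1, [0, 0.5, -44], 0.1]]}}

```text
t: 13.47
ee_pos: [544.4, 171.7, 230.5]
orientation: [3.096, 0.533, -0.001]
ft_force: [-0.4, -1.2, -3.9]
width: 28.0
grasp_force: 30.0
```

>>> {"api": "servo_tool", "payload": {"plan": [[1, [0, 0, -2], 0], [1, [0, 0, -4], 0], [1, [0, 0, -6], 0], [1, [0, 0, -8], 0], [1, [0, 0, -10], 0], [1, [0, 0, -10], 0]]}}

```text
t: 13.97
ee_pos: [544.2, 171.6, 220.4]
orientation: [3.096, 0.533, -0.001]
ft_force: [-0.3, 0.4, -4.2]
width: 27.6
grasp_force: 30.0
```

>>> {"api": "servo_tool", "payload": {"plan": [[1, [0, -0.5, -2], 0], [1, [0, -0.5, -4], 0], [1, [0, -0.5, -6], 0], [1, [0, -0.5, -8], 0], [1, [0, -0.5, -10], 0], [1, [0, -0.5, -10], 0]]}}

```text
t: 14.47
ee_pos: [544.2, 171.1, 210.4]
orientation: [3.096, 0.533, -0.001]
ft_force: [0.5, 0.4, -4.5]
width: 27.8
grasp_force: 30.0
```

It's entering freely. On to the contact plate.

>>> {"api": "servo_tool", "payload": {"plan": [[1, [0, 0, -2], 0], [1, [0, 0, -4], 0], [1, [0, 0, -6], 0], [1, [0, 0, -8], 0], [1, [0, 0, -10], 0], [1, [0, 0, -12], 0], [1, [0, 0, -14], 0], [1, [0, 0, -14], 0]]}}

```text
t: 15.13
ee_pos: [544.6, 171.3, 197.1]
orientation: [-3.096, -0.533, -0.0]
ft_force: [-1.6, 0.0, 2.4]
width: 27.7
grasp_force: 30.0
```

>>> {"api": "servo_tool", "payload": {"plan": [[1, [0, 0, -2], 0], [1, [0, 0, -4], 0], [1, [0, 0, -4], 0], [1, [0, 0, -4], 0]]}}

```text
t: 15.47
ee_pos: [544.6, 171.3, 193.3]
orientation: [-3.096, -0.533, -0.001]
ft_force: [-1.1, -0.2, 5.2]
width: 28.1
grasp_force: 30.0
```

>>> {"api": "servo_tool", "payload": {"plan": [[1, [0, 0, -1.5], 0], [1, [0, 0, -3], 0], [1, [0, 0, -3], 0], [1, [0, 0, -3], 0]]}}

```text
t: 15.8
ee_pos: [544.9, 171.3, 190.9]
orientation: [-3.096, -0.533, -0.002]
ft_force: [-2.8, -1.1, 8.6]
width: 27.9
grasp_force: 30.0
```

>>> {"api": "servo_tool", "payload": {"plan": [[1, [0, 0, -1], 0], [1, [0, 0, -1], 0], [1, [0, 0, -1], 0]]}}

```text
t: 16.05
ee_pos: [545.4, 171.4, 190.9]
orientation: [-3.096, -0.533, -0.004]
ft_force: [-3.9, -1.7, 14.6]
width: 28.1
grasp_force: 30.0
```

>>> {"api": "servo_tool", "payload": {"plan": [[1, [0, 0, -0.4], 0], [1, [0, 0, -0.4], 0], [1, [0, 0, -0.4], 0], [1, [0, 0, -0.4], 0], [1, [0, 0, -0.4], 0], [1, [0, 0, -0.4], 0], [1, [0, 0, -0.4], 0], [1, [0, 0, -0.4], 0], [1, [0, 0, -0.4], 0], [1, [0, 0, -0.4], 0]]}}

```text
t: 16.88
ee_pos: [545.5, 171.4, 190.8]
orientation: [-3.096, -0.533, -0.004]
ft_force: [-4.4, -1.4, 17.6]
width: 27.8
grasp_force: 30.0
```

Run:
```python
from h import *
# collar/dock-top seam check in scene: gold extent rows under the stem at the collar's near rim
s=ctrl.get_image('scene'); S=cam('scene'); h=cv2.cvtColor(s,cv2.COLOR_BGR2HSV)
P=np.array([545.4,171.4,0]); k=np.array([np.cos(-.02),0,0])
x=int(round(proj(S,(570,171.4,60))[0])); print('rim bottom/top expected',proj(S,(570.4,171.4,60)),proj(S,(570.4,171.4,66)))
v=int(proj(S,(570.4,171.4,60))[1]); print(v-10,h[v-10:v+8,x,1].tolist(),h[v-10:v+8,x,2].tolist())
o=ctrl.get_obs(); print(o['ee_pos'],o['ft_force'],o['width'],o['grasp_force'])
```

```text
rim bottom/top expected [401.78561951 269.61758298] [402.00736412 267.31328542]
259 [152, 146, 152, 152, 151, 148, 149, 151, 148, 149, 92, 28, 15, 17, 16, 16, 17, 17] [94, 94, 94, 94, 93, 93, 91, 91, 93, 94, 97, 101, 102, 103, 155, 193, 200, 200]
[545.52327496 171.46269169 190.88797488] [-4.34646147 -1.09096393 17.09953126] 27.8959990897436 30.00279128551483
```

The collar's near rim bottoms out at row 269, where a flush fit puts it (269.6). The press is stable at about 21 N against the dock, more than the spring's 12 N, and the grip is firm. Handing in.

```bash
python3 -c "
from workcell import ctrl
print(ctrl.close_job())"
```

```text
the job is handed in; nothing more can be done
None
```

The job is handed in, with no verdict shown: the plunger was pushed to its stop and seen sprung back, then the lamp was seated flush in the white dock and is still gripped and pressed down with about 21 N.

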